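Find the concealed hatch release on a bench analyser

ROBOT

A 6-joint arm with a two-finger parallel gripper is mounted at the origin on the work surface. World frame = base frame: x ahead of the robot, y to its left, z up, the work surface at z = 0. Lengths are in mm, angles in rad, forces in N, time in s.
With the tool pointing down it reaches from about 350 to 775 mm from the base axis. Payload 7.3 kg.
Tool frame: the origin (TCP) lies at the very end of the fingers, on their centre line; the grasp point (between the pads) lies 19 mm behind it; z points along the fingers, y is the direction in which the jaws open and shut (so a half turn about z gives the same grasp; the last joint's range is limited). The gripper opens to 92 mm and grips with 3 to 60 N. Pads are 19 mm wide; open, the fingers measure 130 mm over their backs; the gripper's body (75 mm by 190 mm) begins 47 mm behind the grasp point.
Start: joints at [-1.266, 0.342, 1.524, -0, 1.275, -0.146], TCP at [228.759, -472.561, 226.741] pointing down, gripper open.
Joint ranges: [-2.53, 2.53], [-0.77, 2.02], [0.04, 2.7], [-1, 4.14], [0.28, 2.66], [-3.11, 3.11]. Speed limits (rad/s): [2.57, 2.57, 3.14, 3.14, 3.14, 3.14].

INTERFACE

Orientations are given as [roll, pitch, yaw] about the fixed x, y, z axes, in that order (R = Rz(yaw) Ry(pitch) Rx(roll)).
In Python, from plant import bot gives the robot as it stands.
- The arm moves only by the tool arm_command, never from a script. Its argument "targets" is a list of rows, each an object of numbers: "x", "y", "z": the shift along the world's x, y, z in cm; "roll": the turn about the world's z in rad. In form: [{"x": .., "y": .., "z": .., "roll": ..}, ...]. A call has 1 to 8 rows; each row is the pose to reach, as a shift and turn from the pose commanded when the call began; what a row does not reach only later rows make up. A row lasts 1/12 s, in which the tool goes at most 41.7 mm and 7.16 degrees, less where a joint would pass 70% of its speed; a pose out of reach is approached as far as the arm can. A call with a gripper value outside its range is refused whole. "fingers" is the opening, from 0 (shut) to 1 (fully open), set as the call begins (left out, the last holds). The fingers move at their own pace and stop on an object; the grip force is fixed at half the most. Time passes only in rows, so rows that repeat a pose let the fingers close. It gives the time, the measured TCP pose, the force and the opening at its end, in the units of the state.
- bot.get_obs(): the state, without advancing time (a new reading comes with each control period).
- bot.capture(name): name is "scene" or "side" or "wrist"; returns a dict with "img" (400x640x3 uint8, blue, green, red), "fx", "fy", "cx", "cy" (pixels), "position" and "rotation" of the camera in the world; the wrist camera has in their place "hand_eye" (4x4, takes a point from camera to tool coordinates, whose origin is the TCP and whose axes are the flange's). Camera axes: x right, y down, z forward; pixel columns grow to the right and rows downward; lengths in mm; the calibration is good to about 2 mm. The wrist camera is an equidistant fisheye: a pixel r from the principal point sees the ray r / f radians off the axis. A picture is of the moment at which its call begins: read the wrist's pose just before it. There is no depth.
- bot.close_job(): hands the job in, once; it reports no verdict.
The state is a dict: "time": time; "joint_positions": joint angles; "dq": joint speeds; "tau": joint torques, N m; "tool_pos": TCP position; "tcp_rot": TCP orientation; "contact_force": force on the tool from outside, world axes, zero at the start; "moment": the same for the moment, N m; "grip_width": finger opening in mm.
Only numpy, scipy, OpenCV 4.12 (cv2) and the standard library are available. Lean on these libraries where they do the work, as an engineer would, in place of code of your own. Each camera call takes 0.05 s, during which the arm holds its last target.

TASK

The white sample hatch in the analyser's flat top is shut by a concealed catch: one of the five identical square pads set just below the panel is its release button and gives when pressed, the other four are blind covers. Feel from pad to pad with the fingertips until you find the one that gives, press it in so that the hatch springs open, then draw clear and leave the hatch open. Do not pick up anything, and leave the weight, the vial and everything else on the bench standing where it is.

Things in the scene. Friction and masses are not known exactly. Their poses are not given: they have to be found in the camera images.
- analyser: Low bench instrument, fixed, white case with flat grey top: 190 (x) x 250 (y) x 75 mm high. Origin at the centre of its underside, z up, x from the front (dark display strip) to the back. Pad centres (x, y), mm: (-40,-75), (-40,0), (-40,75), (40,-75), (40,75); the white hatch is at (40,0). Which pad is the live button changes from run to run and cannot be seen.
- panel (a point): Centre of the analyser's top panel, on its surface, 75 mm above the bench, between the two rows of pads; axes as the analyser's. The pads are grey, 48 x 48 mm, each in a 51 mm square opening, faces 2 mm below the panel surface. The four blind ones are rigid.
- release (a joint): Travel of the live button pad, m: 0 at rest, grows as it is pressed down, 0.006 fully in. Sprung: starts to give at about 2 N, fully in at about 5 N, returns by itself. The catch lets go at about 0.004 to 0.0055.
- hatch (a joint): Angle of the hatch, rad: 0 shut and flush with the panel; when the catch lets go a light spring swings it up to 0.65 within about a second and holds it there. It cannot be opened otherwise.
- hatch_edge (a point): Middle of the free (front) edge of the hatch, on its upper face. The hatch is 56 x 54 x 4 mm, hinged along its back edge; when open this edge stands about 34 mm above the panel.
- weight: Loose steel calibration weight with a small knob, 20 mm across, 29 mm high, origin under its foot; stands on the panel between the left pads (y about +37 mm). Leave it.
- vial: Loose small amber capped vial, 18 mm across, 36 mm high, origin under its foot; stands on the panel between the right pads (y about -37 mm). Leave it.
- reagent: Loose amber reagent jar, 68 mm across, 105 mm high, origin under its foot; stands on the bench to the left of the analyser. Leave it.
- beaker: Loose glass beaker, 66 mm across, 85 mm high, origin under its foot; stands on the bench to the right of the analyser. Leave it.
- spatula: Loose spatula, 190 mm long, lying on the bench far to the left. Leave it.
- dish: Loose white ceramic dish, 90 mm across, 35 mm high, origin under its foot, far to the right. Leave it.
- jar: Loose white plastic jar, 72 mm across, 85 mm high, origin under its foot, on the bench behind the analyser. Leave it.

How it is judged (in metres and radians):
On the way:
1. the live pad is pressed in, more than 3 mm (value of joint release above 0.003 m).
At the end, for the whole second after the job is handed in: The hatch stands open (more than 0.5 rad), the live pad has come back up (less than 1.5 mm in), and every loose thing is within 20 mm of where it began (value of joint hatch above 0.5 rad and value of joint release below 0.0015 m and distance of each of weight, vial, reagent, beaker, spatula, dish, jar from where it was at the start of the episode below 0.02 m); the robot touches nothing.
It fails at once if a loose thing is pushed, lifted or carried more than 20 mm from its place (distance of any of weight, vial, reagent, beaker, spatula, dish, jar from where it was at the start of the episode above 0.02 m).
It fails at once if a standing thing is knocked over (angle between any of weight, vial, reagent, beaker, dish, jar's own z axis and vertical above 0.4 rad).
It also fails if it takes over 58 s, if anything falls off the work surface, if the arm or the gripper's body presses on something with over 40 N, if the wrist force passes 120 N, or if a joint passes its speed limit or range.

## Working session

There is one attempt and no reset: what is moved stays moved. The work goes in short steps, Python scripts to look and compute and a tool call to move; the robot and the scene stay as the last step left them, time stands still between calls to the robot, and variables do not carry over. Pictures are saved under pics/ and viewed, and the job is handed in when it is done.

Besides the shell and the picture viewer there is one more tool, called as name(argument=value, ...) on one line, values as JSON. arm_command: Moves the arm, as the interface text tells. Its arguments: {"type":"object","properties":{"targets":{"type":"array","items":{"type":"object","properties":{"x":{"type":"number"},"y":{"type":"number"},"z":{"type":"number"},"roll":{"type":"number"}}}},"fingers":{"type":"number"}},"required":["targets"]}

```bash
mkdir -p pics; ls
python3 - <<'E'
from plant import bot
import cv2
o=bot.get_obs();print(o)
for n in ("scene","side","wrist"):
    c=bot.capture(n);cv2.imwrite(f"pics/{n}0.png",c["img"]);print(n,{k:v for k,v in c.items() if k!="img"})
E
```

```text
pics
{'time': 0.0, 'joint_positions': array([-1.26597910e+00,  3.42682608e-01,  1.52503722e+00, -2.46000808e-05,
        1.27537867e+00, -1.46002228e-01]), 'dq': array([ 0.00077586, -0.00057544,  0.0011676 ,  0.0002672 , -0.00095238,
       -0.00126096]), 'tau': array([-7.73945703e-04, -4.31248283e+01, -2.44222176e+01,  7.17244414e-02,
        5.59718348e-02, -1.39545264e-04]), 'tool_pos': array([ 228.63141901, -472.14435116,  226.05872562]), 'tcp_rot': array([-3.14009940e+00, -1.95804166e-04,  4.50826491e-01]), 'contact_force': array([ 0.52523049, -0.0645696 , -0.09498686]), 'moment': array([-0.03897591, -0.01220204, -0.00252158]), 'grip_width': 91.88387976499179}
scene {'fx': 388.10069656710584, 'fy': 388.10069656710584, 'cx': 318.9283841989254, 'cy': 197.88695372851925, 'position': array([1319.7342536 , -312.88396118, 1147.85851807]), 'rotation': array([-2.50464961e+00,  8.82238850e-04,  1.13748035e+00])}
side {'fx': 369.03769897404544, 'fy': 369.03769897404544, 'cx': 324.42401048166147, 'cy': 201.01549140046737, 'position': array([ 448.35272417, -677.38481647,  835.00304647]), 'rotation': array([-2.38965201, -0.00854993, -0.25580324])}
wrist {'fx': 309.70691628693146, 'fy': 309.70691628693146, 'cx': 321.18370638243306, 'cy': 198.06609006863002, 'hand_eye': array([[-1.41894599e-04, -9.64613878e-01, -2.63666545e-01,
         7.10780060e+01],
       [ 9.99999963e-01, -1.97727475e-04,  1.85219069e-04,
        -5.05097688e-01],
       [-2.30799005e-04, -2.63666509e-01,  9.64613870e-01,
        -1.58749962e+02],
       [ 0.00000000e+00,  0.00000000e+00,  0.00000000e+00,
         1.00000000e+00]])}
```

View pics/scene0.png

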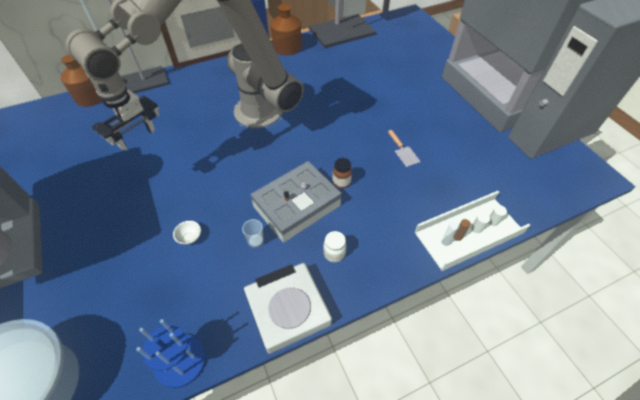

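View pics/side0.png

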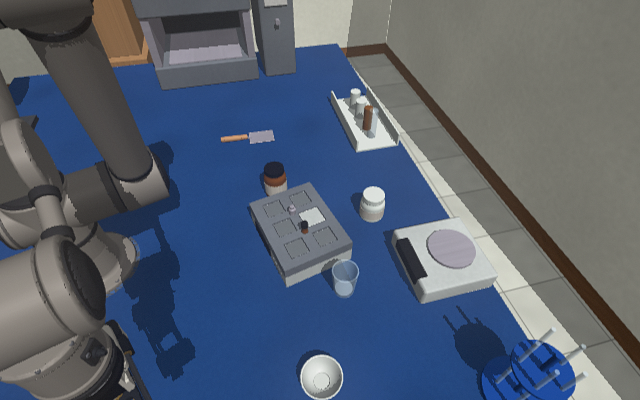

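The side view shows the analyser's top at about (250–350, 185–280), with the hatch near (312,216), the vial at (305,227) and the weight at (291,209). I'll enlarge both views to get corner pixels.

Run:
```python
import cv2
a=cv2.imread("pics/side0.png")[170:300,235:365];cv2.imwrite("pics/s1.png",cv2.resize(a,None,fx=4.6,fy=4.6,interpolation=cv2.INTER_CUBIC))
a=cv2.imread("pics/scene0.png")[150:250,240:360];cv2.imwrite("pics/c1.png",cv2.resize(a,None,fx=6,fy=6,interpolation=cv2.INTER_CUBIC))
```

```text
(no output)
```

View pics/s1.png

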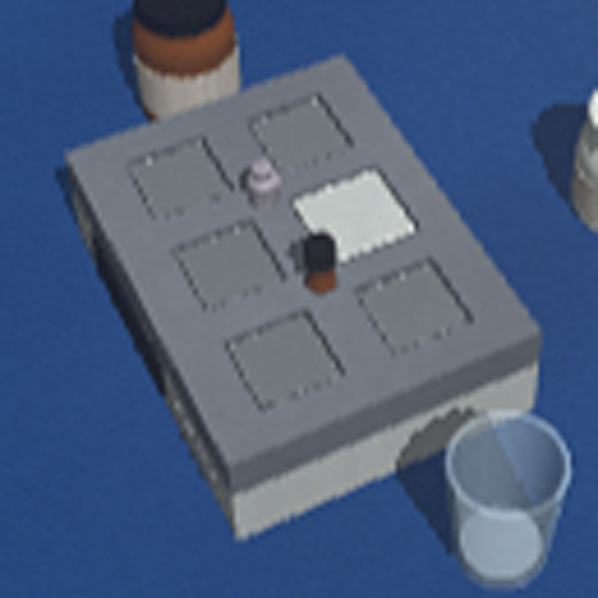

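View pics/c1.png

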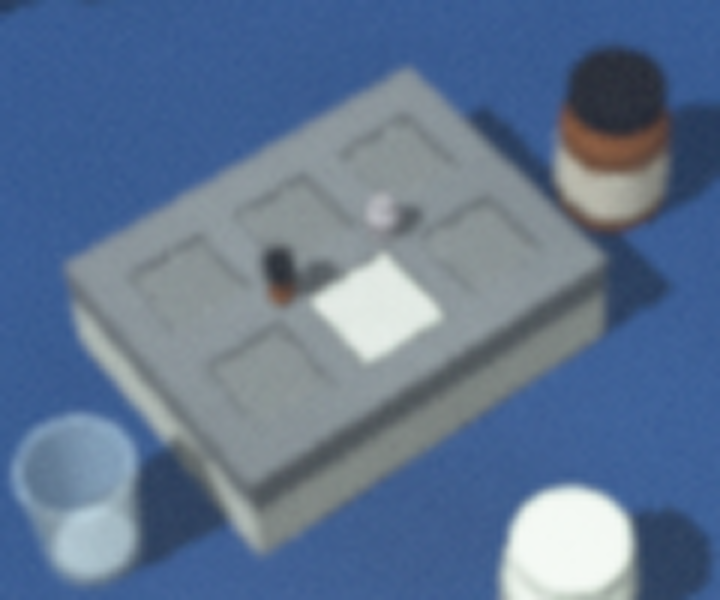

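In the side crop the top's corners are FL (68,156), BL (343,55), BR (540,337) and FR (232,470). In the scene crop they are FL (408,67), FR (66,268), BR (258,490) and BL (607,265). Next I fit the pose to these.

```bash
cat > h.py <<'E'
import numpy as np, cv2
from scipy.spatial.transform import Rotation as R
from scipy.optimize import least_squares
cam={'side':(369.0377,324.424,201.0155,[448.35272417,-677.38481647,835.00304647],[-2.38965201,-0.00854993,-0.25580324]),
'scene':(388.1007,318.9284,197.887,[1319.7342536,-312.88396118,1147.85851807],[-2.50464961,8.82238850e-04,1.13748035])}
def proj(n,P):
    f,cx,cy,p,r=cam[n]; q=(np.atleast_2d(P)-p)@R.from_euler('xyz',r).as_matrix()
    return np.c_[f*q[:,0]/q[:,2]+cx,f*q[:,1]/q[:,2]+cy]
def ray(n,uv,z):
    f,cx,cy,p,r=cam[n]; d=R.from_euler('xyz',r).as_matrix()@np.array([(uv[0]-cx)/f,(uv[1]-cy)/f,1]); p=np.array(p)
    return p+d*(z-p[2])/d[2]
def un(n,U): 
    s,o=(4.6,(235,170)) if n=='side' else (6,(240,150))
    return (np.array(U,float)+.5)/s-.5+np.array(o)
E
python3 - <<'E'
from h import *
C=np.array([[-95,125],[95,125],[95,-125],[-95,-125]])
px={'side':un('side',[(68,156),(343,55),(540,337),(232,470)]),'scene':un('scene',[(408,67),(607,265),(258,490),(66,268)])}
def W(v,c,z=75):
    a=v[2];M=np.array([[np.cos(a),-np.sin(a)],[np.sin(a),np.cos(a)]]);c=np.atleast_2d(c)
    return np.c_[c@M.T+v[:2],np.full(len(c),z)]
for ns in (['side'],['scene'],['side','scene']):
    s=least_squares(lambda v:np.concatenate([(proj(n,W(v,C))-px[n]).ravel() for n in ns]),[500,0,0]); print(ns,s.x,np.round(s.fun,1))
v=s.x
print(W(v,[(-40,-75),(-40,0),(-40,75),(40,-75),(40,75),(40,0)]).round(1))
for n,w,vi in (('side',(264,203),(321,288)),('scene',(380,228),(281,300))):
    for nm,U in (('weight',w),('vial',vi)):
        p=ray(n,un(n,U),75)[:2]-v[:2];a=v[2];print(n,nm,p@np.array([[np.cos(a),-np.sin(a)],[np.sin(a),np.cos(a)]]))
print('side jar', ray('side',un('side',(187,20)),100))
E
```

```text
['side'] [ 5.47552631e+02 -4.88033175e+01  2.28402904e-01] [-0.7 -0.   0.5  0.3  0.9 -0.5 -0.6  0.1]
['scene'] [ 5.49390127e+02 -4.56654570e+01  2.36242036e-01] [ 0.3  0.3  0.4 -0.7 -0.5  0.1 -0.1  0.3]
['side', 'scene'] [ 5.48196713e+02 -4.72125636e+01  2.31132052e-01] [-0.7 -0.4  0.5 -0.1  1.  -1.2 -0.3 -0.5 -0.   0.2 -0.2 -0.6 -1.3 -0.1
 -0.6  0. ]
[[ 526.4 -129.4   75. ]
 [ 509.3  -56.4   75. ]
 [ 492.1   16.6   75. ]
 [ 604.3 -111.1   75. ]
 [ 570.    35.    75. ]
 [ 587.1  -38.    75. ]]
side weight [-3.98813598 33.36747214]
side vial [ -1.8490615 -39.8888603]
scene weight [-5.32666853 36.85115996]
scene vial [  1.6442093  -38.82956652]
side jar [516.4449138  126.09329967 100.        ]
```

The two views agree within about 3 mm: centre (548,-47), yaw 0.231, with the weight and vial where the task says. I'll shut the fingers, line up with the analyser's yaw, and go above pad (-40,-75) at world (526,-129).

arm_command(fingers=0, targets=[{"x": 3, "y": 3.4, "z": 0, "roll": -0.1}, {"x": 6, "y": 6.8, "z": 0, "roll": -0.22}, {"x": 9, "y": 10.2, "z": 0, "roll": -0.22}, {"x": 12, "y": 13.6, "z": 0, "roll": -0.22}, {"x": 15, "y": 17, "z": 0, "roll": -0.22}, {"x": 18, "y": 20.4, "z": 0, "roll": -0.22}, {"x": 20, "y": 23, "z": 0, "roll": -0.22}, {"x": 20, "y": 23, "z": 0, "roll": -0.22}])

```text
time: 0.82
tool_pos: [430.9, -238.6, 226.6]
tcp_rot: [-3.14, -0.001, 0.234]
contact_force: [-0.3, -0.8, -0.3]
grip_width: 42.9
```

arm_command(targets=[{"x": 3, "y": 3.4, "z": -1}, {"x": 6, "y": 7, "z": -3}, {"x": 9, "y": 10.5, "z": -6}, {"x": 9.8, "y": 11.3, "z": -8}, {"x": 9.8, "y": 11.3, "z": -9.5}, {"x": 9.8, "y": 11.3, "z": -10.5}, {"x": 9.8, "y": 11.3, "z": -10.5}, {"x": 9.8, "y": 11.3, "z": -10.5}])

```text
$.targets[0]: bad value
```

Run:
```python
from plant import bot
import cv2
o=bot.get_obs();print(o['time'],o['tool_pos'],o['tcp_rot'],o['contact_force'],o['grip_width'])
a=bot.capture("side")["img"][130:300,200:400];cv2.imwrite("pics/s2.png",cv2.resize(a,None,fx=3.5,fy=3.5,interpolation=cv2.INTER_CUBIC))
cv2.imwrite("pics/w2.png",bot.capture("wrist")["img"])
```

```text
0.8167 [ 430.94904164 -238.59329475  226.63205207] [-3.14029724e+00 -9.87189611e-04  2.33927073e-01] [-0.26519116 -0.76796027 -0.27192051] 42.862560412428245
```

View pics/s2.png

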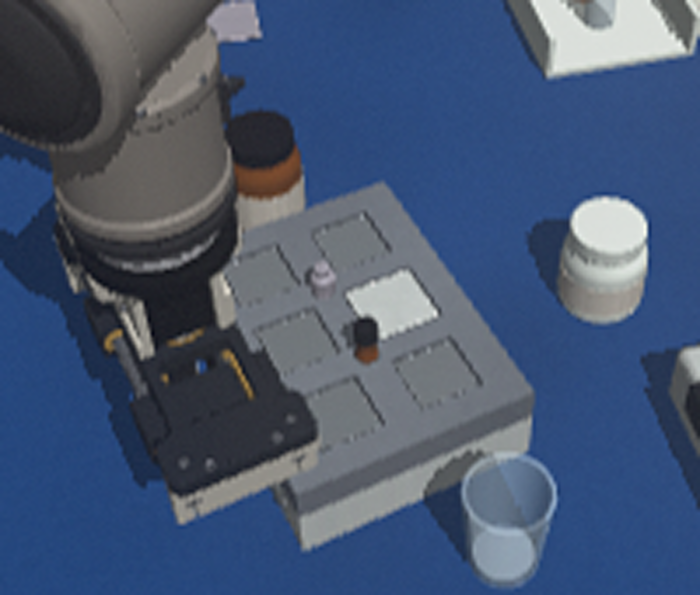

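View pics/w2.png

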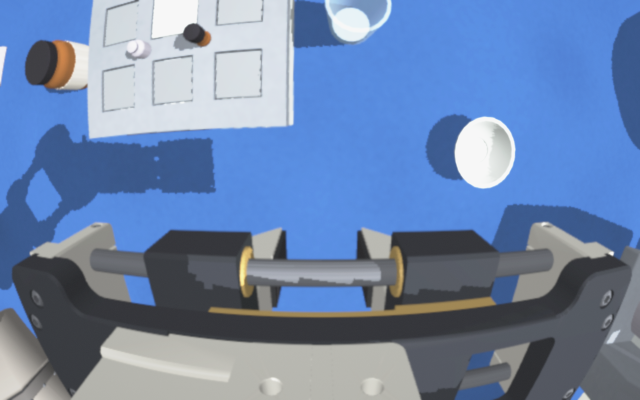

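The first move worked. The second was refused because every row needs all four keys. The wrist view shows the panel square to the gripper, and nothing has been disturbed. Sending it again with "roll" included.

arm_command(fingers=0, targets=[{"x": 3, "y": 3.4, "z": -1, "roll": 0}, {"x": 6, "y": 7, "z": -3, "roll": 0}, {"x": 9, "y": 10.5, "z": -6, "roll": 0}, {"x": 9.8, "y": 11.3, "z": -8, "roll": 0}, {"x": 9.8, "y": 11.3, "z": -9.5, "roll": 0}, {"x": 9.8, "y": 11.3, "z": -10.5, "roll": 0}, {"x": 9.8, "y": 11.3, "z": -10.5, "roll": 0}, {"x": 9.8, "y": 11.3, "z": -10.5, "roll": 0}])

```text
time: 1.58
tool_pos: [526.2, -130.9, 122.0]
tcp_rot: [3.141, 0.001, 0.229]
contact_force: [0.5, 0.6, 0.3]
grip_width: 0.5
```

Run:
```python
from plant import bot
import cv2
o=bot.get_obs();print(o['time'],o['tool_pos'],o['tcp_rot'],o['contact_force'],o['grip_width'])
a=bot.capture("side")["img"][130:300,200:400];cv2.imwrite("pics/s3.png",cv2.resize(a,None,fx=3.5,fy=3.5,interpolation=cv2.INTER_CUBIC))
cv2.imwrite("pics/w3.png",bot.capture("wrist")["img"])
```

```text
1.5833 [ 526.22185744 -130.90606582  121.9669665 ] [3.14148735e+00 6.91162316e-04 2.29412126e-01] [0.54993218 0.57171795 0.34357299] 0.4713482721268927
```

View pics/s3.png

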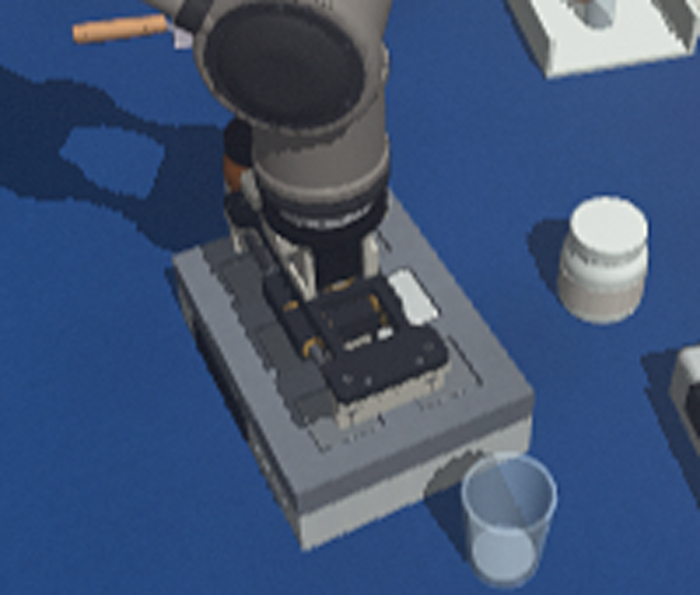

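View pics/w3.png

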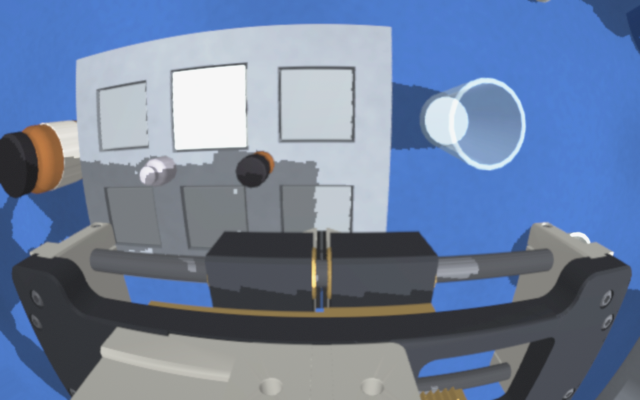

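The wrist view shows the back-right opening with corners (279,67), (354,67), (353,141) and (281,141), and the hatch at (172,71), (246,64), (246,148) and (175,152). I'll check my pose against these.

Run:
```python
from h import *
H=np.array([[-1.41894599e-04,-9.64613878e-01,-2.63666545e-01,71.0780060],[9.99999963e-01,-1.97727475e-04,1.85219069e-04,-.505097688],[-2.30799005e-04,-2.63666509e-01,9.64613870e-01,-158.749962]])
f,cx,cy=309.7069,321.1837,198.066
T=np.array([526.22,-130.91,121.97]);RT=R.from_euler('xyz',[3.14148735,6.9e-4,.22941]).as_matrix()
a=.231;M=np.array([[np.cos(a),-np.sin(a)],[np.sin(a),np.cos(a)]]);c0=np.array([548.2,-47.2])
def w(u,v,z=75):
    d=np.array([u-cx,v-cy]);r=np.hypot(*d);t=r/f;d=np.r_[d/r*np.sin(t),np.cos(t)]
    o=RT@H[:,3]+T;d=RT@H[:,:3]@d;p=o+d*(z-o[2])/d[2];return p[:2],(p[:2]-c0)@M
for n,q in (('pad(40,-75)',[(279,67),(354,67),(353,141),(281,141)]),('hatch',[(172,71),(246,64),(246,148),(175,152)]),('BR/BL/..',[(391,27),(77,60)])):
    for u in q: print(n,*[x.round(1) for x in w(*u)])
```

```text
pad(40,-75) [621.1 -79.9] [ 63.5 -48.5]
pad(40,-75) [ 632.1 -127.8] [ 63.2 -97.7]
pad(40,-75) [ 583.7 -138.8] [ 13.6 -97.2]
pad(40,-75) [572.9 -92.1] [ 13.7 -49.3]
hatch [607.2  -3.4] [67.5 29.1]
hatch [619.2 -57.4] [ 66.8 -26.2]
hatch [563.2 -69.5] [  9.5 -25.1]
hatch [550.1 -17. ] [ 8.8 29. ]
BR/BL/.. [ 666.7 -145.6] [  92.8 -122.9]
BR/BL/.. [609.9  96.4] [ 93.  125.7]
```

The wrist view agrees to about 2 mm, so the fingers will fit inside the openings. Now I lower to just above the first pad.

arm_command(targets=[{"x": -0.1, "y": 0.1, "z": -1.5, "roll": 0}, {"x": -0.1, "y": 0.1, "z": -3, "roll": 0}, {"x": -0.1, "y": 0.1, "z": -4.2, "roll": 0}, {"x": -0.1, "y": 0.1, "z": -4.6, "roll": 0}, {"x": -0.1, "y": 0.1, "z": -4.6, "roll": 0}, {"x": -0.1, "y": 0.1, "z": -4.6, "roll": 0}])

```text
time: 2.18
tool_pos: [526.2, -129.3, 76.9]
tcp_rot: [3.14, -0.001, 0.23]
contact_force: [-0.4, -0.4, 0.5]
grip_width: 0.5
```

arm_command(targets=[{"x": 0, "y": 0, "z": -0.1, "roll": 0}, {"x": 0, "y": 0, "z": -0.2, "roll": 0}, {"x": 0, "y": 0, "z": -0.3, "roll": 0}, {"x": 0, "y": 0, "z": -0.4, "roll": 0}, {"x": 0, "y": 0, "z": -0.4, "roll": 0}])

```text
time: 2.6
tool_pos: [526.2, -128.7, 73.2]
tcp_rot: [3.14, -0.001, 0.231]
contact_force: [-2.6, 1.0, 10.5]
grip_width: 0.7
```

That pad stayed at z=73.2 with 10.5 N on it, so it's rigid: a blind cover. On to (-40,0).

arm_command(targets=[{"x": 0, "y": 0, "z": 1.5, "roll": 0}, {"x": -0.2, "y": 0.8, "z": 2.5, "roll": 0}, {"x": -0.9, "y": 4, "z": 2.5, "roll": 0}, {"x": -1.6, "y": 6.8, "z": 2.5, "roll": 0}, {"x": -1.7, "y": 7.3, "z": 2.0, "roll": 0}, {"x": -1.7, "y": 7.3, "z": 0.8, "roll": 0}, {"x": -1.7, "y": 7.3, "z": 0.5, "roll": 0}, {"x": -1.7, "y": 7.3, "z": 0.5, "roll": 0}])

```text
time: 3.27
tool_pos: [508.3, -55.3, 76.1]
tcp_rot: [-3.141, 0.001, 0.231]
contact_force: [-0.1, 0.3, -0.3]
grip_width: 0.4
```

arm_command(targets=[{"x": 0, "y": 0, "z": -0.1, "roll": 0}, {"x": 0, "y": 0, "z": -0.2, "roll": 0}, {"x": 0, "y": 0, "z": -0.3, "roll": 0}, {"x": 0, "y": 0, "z": -0.4, "roll": 0}, {"x": 0, "y": 0, "z": -0.5, "roll": 0}, {"x": 0, "y": 0, "z": -0.5, "roll": 0}])

```text
time: 3.77
tool_pos: [509.1, -56.0, 73.2]
tcp_rot: [3.141, -0.001, 0.231]
contact_force: [-3.1, 0.2, 12.7]
grip_width: 0.1
```

Also rigid: 73.2 at 12.7 N. Next is (-40,75).

arm_command(targets=[{"x": 0, "y": 0, "z": 1.5, "roll": 0}, {"x": -0.2, "y": 0.8, "z": 2.5, "roll": 0}, {"x": -0.9, "y": 4, "z": 2.5, "roll": 0}, {"x": -1.6, "y": 6.8, "z": 2.5, "roll": 0}, {"x": -1.7, "y": 7.3, "z": 2.0, "roll": 0}, {"x": -1.7, "y": 7.3, "z": 0.8, "roll": 0}, {"x": -1.7, "y": 7.3, "z": 0.5, "roll": 0}, {"x": -1.7, "y": 7.3, "z": 0.5, "roll": 0}])

```text
time: 4.43
tool_pos: [491.2, 17.6, 76.1]
tcp_rot: [-3.141, 0.002, 0.231]
contact_force: [1.4, -0.4, -0.3]
grip_width: 0.5
```

arm_command(targets=[{"x": 0, "y": 0, "z": -0.1, "roll": 0}, {"x": 0, "y": 0, "z": -0.2, "roll": 0}, {"x": 0, "y": 0, "z": -0.3, "roll": 0}, {"x": 0, "y": 0, "z": -0.4, "roll": 0}, {"x": 0, "y": 0, "z": -0.5, "roll": 0}, {"x": 0, "y": 0, "z": -0.5, "roll": 0}])

```text
time: 4.93
tool_pos: [492.1, 17.1, 71.9]
tcp_rot: [3.141, -0.001, 0.231]
contact_force: [-0.3, -1.5, 3.6]
grip_width: 0.6
```

This one gives: z=71.9 at only 3.6 N. I'll press further.

arm_command(targets=[{"x": 0, "y": 0, "z": -0.1, "roll": 0}, {"x": 0, "y": 0, "z": -0.2, "roll": 0}, {"x": 0, "y": 0, "z": -0.3, "roll": 0}, {"x": 0, "y": 0, "z": -0.4, "roll": 0}, {"x": 0, "y": 0, "z": -0.5, "roll": 0}, {"x": 0, "y": 0, "z": -0.55, "roll": 0}, {"x": 0, "y": 0, "z": -0.55, "roll": 0}])

```text
time: 5.52
tool_pos: [492.1, 17.2, 67.1]
tcp_rot: [3.141, -0.001, 0.231]
contact_force: [-2.1, -3.0, 12.7]
grip_width: 0.4
```

Run:
```python
from plant import bot
import cv2
o=bot.get_obs();print(o['time'],o['tool_pos'],o['contact_force'])
a=bot.capture("side")["img"][130:300,200:400];cv2.imwrite("pics/s4.png",cv2.resize(a,None,fx=3.5,fy=3.5,interpolation=cv2.INTER_CUBIC))
```

```text
5.5167 [492.09786984  17.18718496  67.14707923] [-2.06205347 -3.02271866 12.74089311]
```

View pics/s4.png

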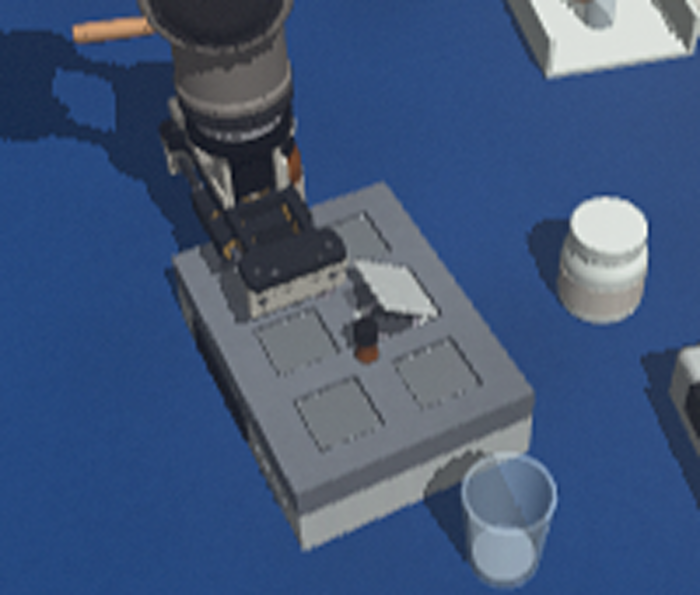

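The pad bottomed at 67.1, 6 mm in, and the hatch (around (400,290) in the crop) is swinging up. I'll draw straight up, then back.

arm_command(targets=[{"x": 0, "y": 0, "z": 0.7, "roll": 0}, {"x": 0, "y": 0, "z": 2, "roll": 0}, {"x": 0, "y": 0, "z": 4.5, "roll": 0}, {"x": 0, "y": 0, "z": 7, "roll": 0}, {"x": 0, "y": 0, "z": 9.5, "roll": 0}, {"x": -1, "y": 0, "z": 12, "roll": 0}, {"x": -3, "y": 0, "z": 13.5, "roll": 0}, {"x": -4, "y": 0, "z": 14, "roll": 0}])

```text
time: 6.23
tool_pos: [451.0, 17.9, 208.0]
tcp_rot: [3.141, -0.002, 0.231]
contact_force: [1.5, 0.5, -0.4]
grip_width: 0.8
```

arm_command(targets=[{"x": -2, "y": 0, "z": 1, "roll": 0}, {"x": -4, "y": 0, "z": 2, "roll": 0}, {"x": -5, "y": 0, "z": 2, "roll": 0}, {"x": -5, "y": 0, "z": 2, "roll": 0}, {"x": -5, "y": 0, "z": 2, "roll": 0}, {"x": -5, "y": 0, "z": 2, "roll": 0}, {"x": -5, "y": 0, "z": 2, "roll": 0}, {"x": -5, "y": 0, "z": 2, "roll": 0}])

```text
time: 6.9
tool_pos: [402.2, 17.4, 225.6]
tcp_rot: [-3.141, 0.001, 0.231]
contact_force: [-0.0, 0.9, -0.3]
grip_width: 0.0
```

Run:
```python
from plant import bot
import cv2
o=bot.get_obs();print(o['time'],o['tool_pos'],o['contact_force'])
a=bot.capture("side")["img"][130:300,200:400];cv2.imwrite("pics/s5.png",cv2.resize(a,None,fx=3.5,fy=3.5,interpolation=cv2.INTER_CUBIC))
a=bot.capture("scene")["img"][120:270,150:370];cv2.imwrite("pics/c5.png",cv2.resize(a,None,fx=3.5,fy=3.5,interpolation=cv2.INTER_CUBIC))
```

```text
6.9 [402.22144369  17.4120846  225.63992106] [-0.02361424  0.89961747 -0.31706288]
```

View pics/s5.png

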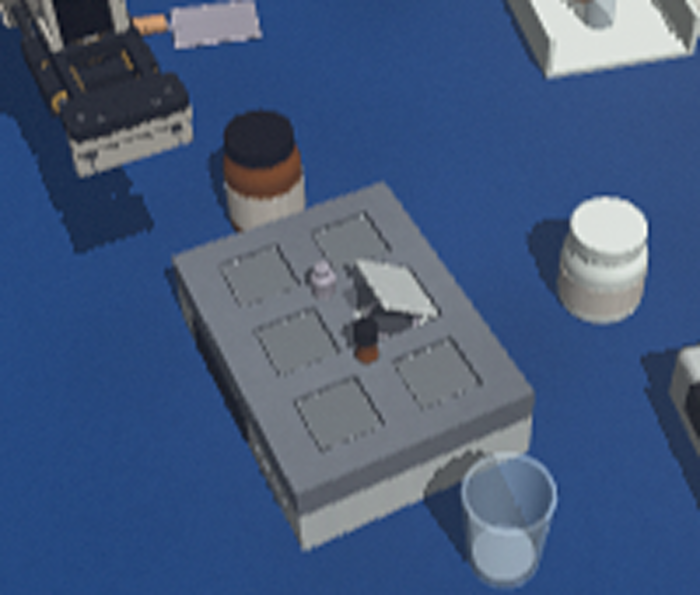

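View pics/c5.png

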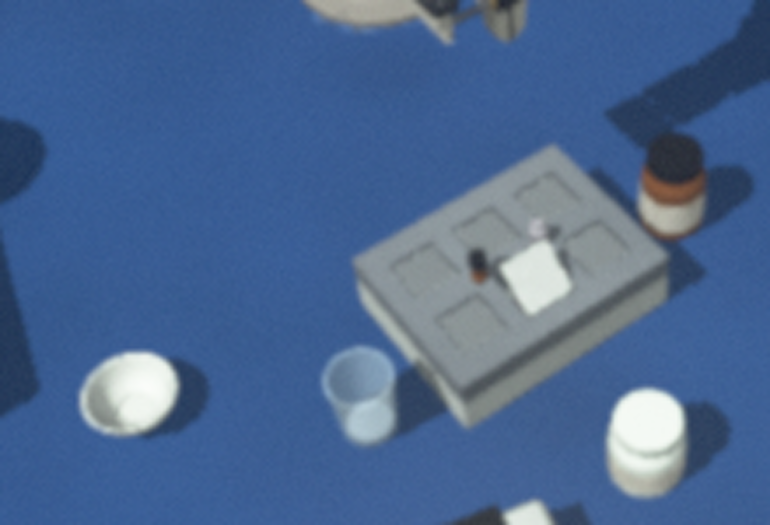

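Both views show the hatch standing open with its free edge near (355–405, 262) in the side crop. The weight, vial, jars and beaker are where they were, the pressed pad is back in its opening, and the arm is clear. I'll check the hatch angle numerically, then hand in.

Run:
```python
from h import *
from plant import bot
a=.231;M=np.array([[np.cos(a),-np.sin(a)],[np.sin(a),np.cos(a)]])
for th in (0,.5,.65):
    L=np.array([[68-56*np.cos(th),s] for s in (27,-27)]);P=np.c_[L@M.T+[547.5,-46.8],np.full(2,75+56*np.sin(th))]
    print(th,((proj('side',P)-[200,130]+.5)*3.5).round(),((proj('scene',P)-[150,120]+.5)*3.5).round())
bot.close_job()
```

```text
0 [[345. 293.]
 [375. 341.]] [[540. 253.]
 [495. 280.]]
0.5 [[351. 267.]
 [383. 315.]] [[543. 241.]
 [498. 268.]]
0.65 [[356. 259.]
 [388. 306.]] [[545. 239.]
 [500. 267.]]
the job is handed in; nothing more can be done
```

The hatch is open and the job is handed in after about 7 s of the 58 s allowed; the hand-in reports no verdict.

- **Finding the button:** with the fingers shut, I felt three pads. The ones at (-40,-75) and (-40,0) were rigid, both stopping at z = 73.2 mm under 10 to 13 N. The pad at (-40,75) gave at about 3.6 N, so it is the live button.
- **Pressing it:** I pushed it fully in, about 6 mm (TCP at z = 67.1 mm). The hatch sprang open.
- **Drawing clear:** I went straight up, then back to about (402, 17, 226) mm. The force reading there was at the sensor's noise level.

**Last checks:**
- **Hatch angle:** the left front corner of the hatch, seen in the side picture at about (357,262), fits roughly 0.6 to 0.65 rad. The predictions were (356,259) for 0.65 rad and (351,267) for 0.5 rad.
- **Live pad:** it looks back up in its opening, but only by eye; I did not measure its height.
- **Loose things:** the weight, vial, reagent jar, beaker, dish and white jar were standing where they began, also by eye. Only the spatula's blade end was in the last pictures; the arm never went near it.

**Failures and disagreements:**
- **Refused move:** one move call was refused because I left out "roll". The arm did not move, and I sent it again with "roll" included.
- **Camera spread:** the camera estimates of the analyser's position differed by 2 to 3 mm, within the clearance of the pad openings.

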